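Centre-punch the scribed hole position

TASK

Centre-punch the one hole position on the clamped black panel that is only scribed and not yet drilled: take the automatic centre punch from the tool rack, hold it upright with its point inside the scribed circle, and press it down until the sprung nose goes in and clicks. Mark nothing else, then hang the punch back in the rack slot it came from and leave everything else undisturbed.

Things in the scene. Friction and masses are not known exactly. Their poses are not given: they have to be found in the camera images.
- punch: automatic centre punch, plain steel, 174 mm long, 0.18 kg, hanging upright in one of the rack's four slots. Origin: on its axis at the underside of its flange (26 mm diameter, 5 mm thick), which rests on the shelf; z runs up the axis. Below: plain barrel 14 mm thick down to z -70 mm, short cone, thin sprung nose with its point at z -112 mm.
- grip (a point): middle of the punch's ringed (knurled) grip barrel, on its axis, 32 mm above the underside of the flange. Barrel 20 mm diameter, from 5 to 55 mm above the flange's underside, with a domed cap to 62 mm: hold it here.
- nose (a joint): how far the punch's nose is pushed up into the barrel (m): 0 = fully out, end stop at 0.011. It clicks (strikes its mark) when pushed in by 0.008 or more. Spring: about 4 N to start moving, about 10 N at the click, about 12 N at the end stop; it springs out again by itself.
- point (a point): the tip of the punch's point, at the bottom end of the nose (7 mm thick), on the punch's axis
- cross (a point): centre of the scribed mark on the panel's top face: a bright thin cross 30 mm across with a scribed circle of 12 mm diameter round its centre. It stands at one of the four places of a row, 42 mm apart; the other three are drilled holes (dark round spots, 12 mm, with a bright rim).
- panel: fixed work: black sheet panel 165 x 200 mm on a steel block 190 x 280 mm, left or right on the bench. Origin: centre of the block's underside; z up. Sheet's top at z 19 mm. Holes and mark in a row at x = -45 mm, y = -63, -21, 21, 63 mm. A flange at x = 81 mm stands up to z 64 mm. Two closed toggle clamps at x = 20 mm, |y| 68 to 140 mm, handles up to z 117 mm.
- rack: fixed grey sheet-steel tool rack, 340 mm long (y), base plate 100 mm deep. Origin on the bench, z up. Shelf 4 mm thick, top at z 140 mm, x -30 to 30 mm. Four slots 19 mm wide, open to the rack's -x edge, at y = -127.5, -42.5, 42.5, 127.5 mm, ending at x = 12 mm. Tools hang at x = 0 and can be lifted a little and drawn out towards -x, or lifted straight up.
- pin_punch: bystander in the rack: pin punch with a round black rubber grip, 193 mm long, 26 mm thick, 91 mm above the shelf; origin at its shoulder on the shelf
- screwdriver: bystander in the rack: flat screwdriver with a grooved black handle, 197 mm long, 30 mm thick, 86 mm above the shelf; origin at its shoulder on the shelf
- awl: bystander in the rack: awl with a pear-shaped wooden handle, 160 mm long, 30 mm thick, 65 mm above the shelf; origin at its shoulder on the shelf
- try_square: bystander: small try square, wooden stock 60 mm, steel blade 90 mm, 12 mm thick, lying loose on the panel beside its flange
- flap_disc: bystander: flap disc, 114 mm diameter, 11 mm thick, lying at the middle of the far side
- angle_bracket: bystander: black sheet angle bracket 90 x 130 mm, 63 mm high, far side
- spray_can: bystander: grey spray can, 66 mm diameter, 150 mm tall, far side
Not all that is in view belongs to the job. What is shaped like the punch but red is not meant.

How it is judged:
On the way, in this order (a step that is already met when the one before it is completed fails the run):
1. the punch is lifted off the rack in the fingers (height (world z) of punch above 0.146 m and contact force between the fingers and punch above 1 N), for 0.1 s.
2. the held punch, upright within 0.2 rad and with its point on the sheet within 6 mm of the scribed centre, is pressed until its nose is in by 8 mm or more (value of joint nose above 0.008 m and horizontal distance between point and cross below 0.006 m and height (world z) of point below 0.023 m and angle between punch's own z axis and vertical below 0.2 rad and contact force between the fingers and punch above 1 N), for 0.05 s.
At the end, for the whole second after the job is handed in: the punch hangs at rest in the slot it came from: within 18 mm of its starting place, flange on the shelf within 4 mm in height, upright within 0.1 rad, nose out again (less than 1.5 mm in) (distance of punch from where it was at the start of the episode below 0.018 m and height (world z) of punch between 0.136 and 0.144 m and angle between punch's own z axis and vertical below 0.1 rad and linear speed of punch below 0.02 m/s and value of joint nose below 0.0015 m); the robot touches nothing.
It fails at once if the punch clicks (nose in by 8 mm or more) with its point more than 7 mm from the scribed centre (value of joint nose above 0.008 m and horizontal distance between point and cross above 0.007 m).
It fails at once if another tool in the rack is shifted by more than 20 mm or tipped by more than 0.3 rad (distance of any of pin_punch, screwdriver, awl from where it was at the start of the episode above 0.02 m or angle between any of pin_punch, screwdriver, awl's own z axis and vertical above 0.3 rad).
It fails at once if something lying on the panel or the bench (try square, flap disc, angle bracket, spray can) is moved by more than 20 mm (distance of any of try_square, flap_disc, angle_bracket, spray_can from where it was at the start of the episode above 0.02 m).
It also fails if it takes over 64 s, if anything falls off the work surface, if the arm or the gripper's body presses on something with over 40 N, if the wrist force passes 120 N, or if a joint passes its speed limit or range.

ROBOT

A 7-joint arm with a two-finger parallel gripper is mounted at the origin on the work surface. World frame = base frame: x ahead of the robot, y to its left, z up, the work surface at z = 0. Lengths are in m, angles in rad, forces in N, time in s.
With the tool pointing down it reaches from about 0.425 to 0.875 m from the base axis. Payload 4.7 kg.
Tool frame: the origin (TCP) lies midway between the tips of the shut fingers; the grasp point (between the pads) lies ctrl.grasp_offset behind it (ctrl.grasp_offset is the distance from the TCP to the grasp point, in m); z points along the fingers, y is the line along which they close (so a half turn about z gives the same grasp; the last joint's range is limited). The gripper opens to 87 mm and grips with 3 to 60 N. Pads are 19 mm wide; open, the fingers measure 117 mm over their backs; the gripper's body (75 mm by 190 mm) begins 51 mm behind the grasp point.
Start: joints at [1.203, 0.321, -0.07, 1.45, 0.023, 1.371, -0.057], TCP at [0.242, -0.603, 0.223] pointing down, gripper open.
Joint ranges: [-2.86, 2.86], [-0.3, 2.09], [-1.38, 1.24], [0.06, 2.45], [-1.56, 4.7], [0.09, 2.05], [-2.69, 2.69]. Speed limits (rad/s): [2.57, 2.57, 3.14, 3.14, 3.14, 3.14, 3.14].

INTERFACE

Orientations are given as a rotation vector (axis times angle).
In Python, from bench import ctrl gives the robot as it stands. The module is installed in compiled form; this text tells all that it offers.
- The arm moves only by the tool jog_arm, never from a script. Its argument "moves" is one flat list of numbers, 7 for each row, row after row: the shift along the tool's x, y, z in units of 30 cm (1.0 is 30 cm), then the turn, a rotation vector about the tool's x, y, z in units of 60 degrees (1.0 is 60 degrees), then the gripper's target within -1 to 1 (fully open at 1, half-way at 0, shut at -1). In form: [x, y, z, wx, wy, wz, fingers, x, y, z, wx, wy, wz, fingers, ...]. A call has exactly 8 rows; each row is the pose to reach, as a shift and turn from the pose commanded when the call began, along the tool's axes at that moment; what a row does not reach only later rows make up. A row lasts 1/8 s, in which the tool goes at most 62.5 mm and 10.7 degrees, less where a joint would pass 70% of its speed; a pose out of reach is approached as far as the arm can. A call with a number of a shift or a turn outside -1 to 1 is refused whole. A call with a gripper value outside its range is refused whole. The fingers move at their own pace and stop on an object; "newtons" is the grip in N (left out, the last holds). Time passes only in rows, so rows that repeat a pose let the fingers close, or fill a call up. It gives the time, the measured TCP pose, the force, the opening and the grip force at its end, in the units of the state.
- ctrl.get_state(): the state, without advancing time (a new reading comes with each control period).
- ctrl.get_image(name): name is "side" or "top"; returns a dict with "pixels" (420x560x3 uint8, red, green, blue), "fx", "fy", "cx", "cy" (pixels), "dist" ([k1, k2, p1, p2, k3] as OpenCV has them; the pictures are not rectified), "xyz" and "rotation" of the camera in the world. Camera axes: x right, y up, looking along -z (the intrinsics and any distortion apply to the point x, -y, -z); pixel columns grow to the right and rows downward; lengths in m; the calibration is good to about 2 mm. A picture is of the moment at which its call begins. There is no depth.
- ctrl.close_job(): hands the job in; it is judged then, once.
The state is a dict: "time": time; "joint_positions": joint angles; "qd": joint speeds; "joint_torque": joint torques, N m; "position": TCP position; "tool_rot": TCP orientation; "ft_force": force on the tool from outside, world axes, zero at the start; "torque": the same for the moment, N m; "grip_width": opening from 0.0 (shut) to 1.0 (fully open); "grip_force": force on a finger pad.
Only numpy, scipy, OpenCV 4.12 (cv2) and the standard library are available. Lean on these libraries where they do the work, as an engineer would, in place of code of your own. Each camera call takes 0.05 s, during which the arm holds its last target. There are 200 camera calls.

## Working session

There is one attempt and no reset: what is moved stays moved. The work goes in short steps, Python scripts to look and compute and a tool call to move; the robot and the scene stay as the last step left them, time stands still between calls to the robot, and variables do not carry over. Pictures are saved under pics/ and viewed, at most 10 in all, crops included, and the job is handed in when it is done.

Besides the shell and the picture viewer there is one more tool, called after "Call:" by a JSON object that holds its "fn" and its "kwargs", one argument or row to a line. jog_arm: Moves the arm, as the interface text tells. Its arguments: {"type":"object","properties":{"moves":{"type":"array"},"newtons":{"type":"number"}},"required":["moves"]}

```bash
mkdir -p pics; cat > h.py <<'E'
import numpy as np, cv2
from bench import ctrl
from scipy.spatial.transform import Rotation as R
def cam(n):
    d=ctrl.get_image(n); return d
def Rm(d):
    r=np.array(d["rotation"],float)
    return r if r.shape==(3,3) else R.from_rotvec(r).as_matrix() if r.size==3 else R.from_quat(r).as_matrix()
def K(d): return np.array([[d["fx"],0,d["cx"]],[0,d["fy"],d["cy"]],[0,0,1.]])
def ray(d,uv):
    p=cv2.undistortPoints(np.array(uv,float).reshape(-1,1,2),K(d),np.array(d["dist"],float)).reshape(-1,2)
    v=np.c_[p[:,0],-p[:,1],-np.ones(len(p))]
    return np.array(d["xyz"],float),v@Rm(d).T
def onz(d,uv,z):
    o,v=ray(d,uv); return o+v*((z-o[2])/v[:,2])[:,None]
def proj(d,P):
    q=(np.array(P,float).reshape(-1,3)-np.array(d["xyz"]))@Rm(d); q=q*[1,-1,-1]
    return cv2.projectPoints(q.reshape(-1,1,3),np.zeros(3),np.zeros(3),K(d),np.array(d["dist"],float))[0].reshape(-1,2)
def save(n,p,crop=None,s=1):
    im=p[:,:,::-1]
    if crop: a,b,c,e=crop; im=im[b:e,a:c]
    cv2.imwrite("pics/"+n,cv2.resize(im,None,fx=s,fy=s,interpolation=cv2.INTER_CUBIC))
E
python3 - <<'E'
from h import *
a=cam("side");b=cam("top")
for d in(a,b): print(d["xyz"],d["rotation"],d["fx"],d["dist"])
save("side.png",a["pixels"],s=1.4);save("top.png",b["pixels"],s=1.4)
print(ctrl.get_state(),ctrl.grasp_offset)
E
```

```text
[ 0.34444411 -0.88623617  0.71300586] [ 1.00847677 -0.15012367 -0.26380771] 507.6174936211734 [-0.12916921  0.          0.          0.          0.        ]
[0.40735027 0.00416057 1.21335236] [ 0.12037974 -0.15863348 -1.53918496] 509.11841056982735 [-0.00846994  0.          0.          0.          0.        ]
{'time': 0.1, 'joint_positions': array([ 1.20311696,  0.32173103, -0.07007557,  1.45152535,  0.02257491,
        1.37076909, -0.05686976]), 'qd': array([-0.00070476, -0.00195897, -0.00203419, -0.0016746 , -0.0006306 ,
        0.00022533,  0.00027039]), 'joint_torque': array([-4.51598144e-04, -4.92569447e+01, -4.05682884e-01, -3.13396132e+01,
       -6.40230230e-02,  3.95070633e-02,  6.86712588e-05]), 'position': array([ 0.24195514, -0.60278065,  0.22159626]), 'tool_rot': array([-3.08294212e+00, -5.95825727e-01,  5.95964458e-04]), 'ft_force': array([ 0.95963026, -0.11726619,  1.17422691]), 'torque': array([-0.00487275,  0.0016122 ,  0.02284974]), 'grip_force': 0.0, 'grip_width': 0.9975753368384925} 0.0187
```

View pics/side.png

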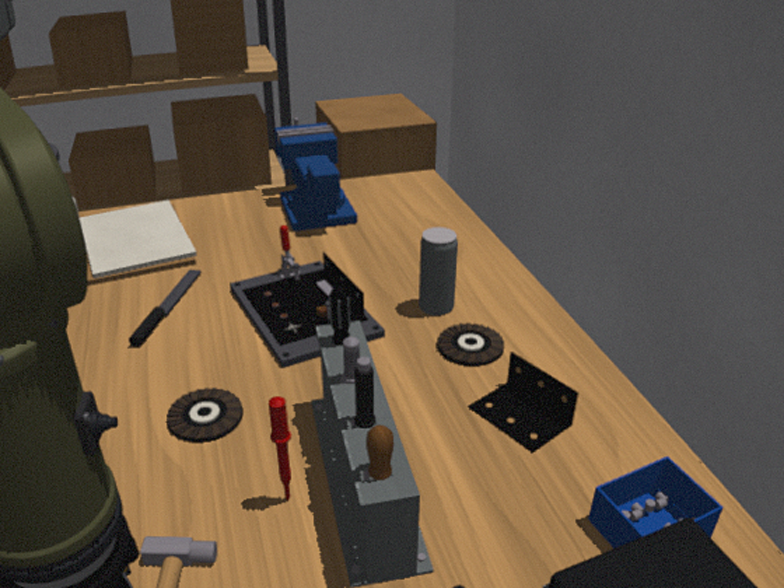

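View pics/top.png

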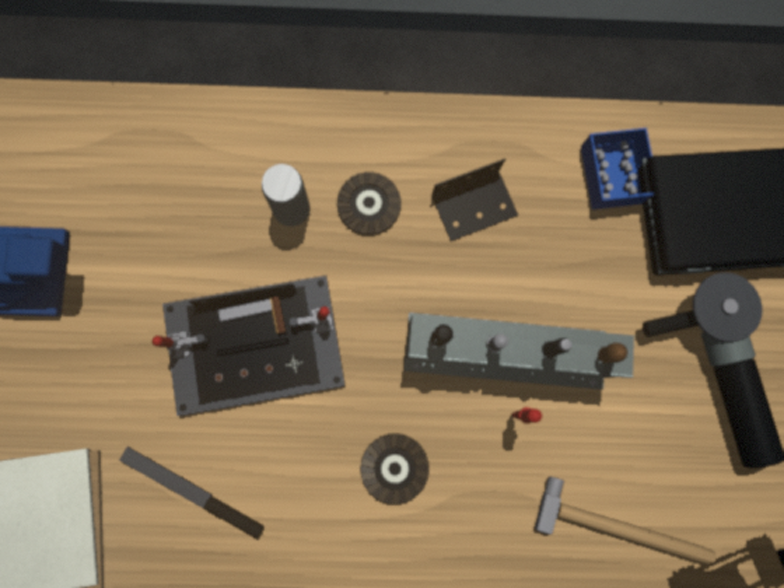

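The side view shows a row of rack tools: black handle (342,305), plain grey (351,350), black (365,390) and wooden awl (380,450). A red look-alike stands off the rack at (279,420). In the top view the same tools are at (442,333), (498,342), (558,346), (614,352) and red (530,415). The scribed cross is at (294,364) and the drilled holes are at (219,377), (244,372) and (269,368).

Candidates for the punch are grey top(498,342), black (442,333), black (558,346) and red (530,415). The plain steel one at (498,342) fits the description, so I'll check it in a close crop.

```bash
python3 - <<'E'
from h import *
a=cam("side");b=cam("top")
s=cv2.resize(a["pixels"][200:360,210:310],None,fx=3.6,fy=3.6,interpolation=cv2.INTER_CUBIC)
t=cv2.resize(b["pixels"][215:295,280:460],None,fx=2.3,fy=2.3,interpolation=cv2.INTER_CUBIC)
u=cv2.resize(b["pixels"][190:300,110:250],None,fx=2.9,fy=2.9,interpolation=cv2.INTER_CUBIC)
c=np.zeros((600,790,3),np.uint8);c[:576,:360]=s;c[:184,370:784]=t;c[190:509,370:776]=u
save("crop.png",c)
E
```

```text
(no output)
```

View pics/crop.png

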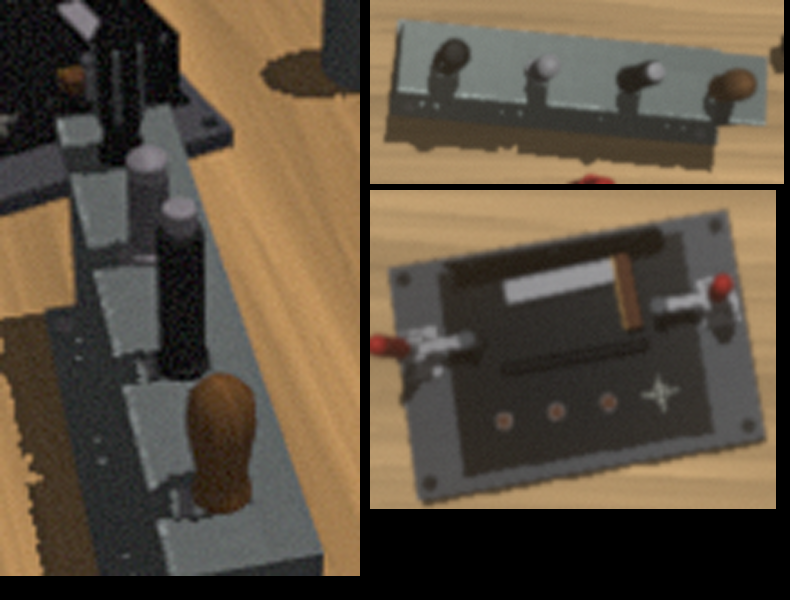

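The crop confirms the choice: a plain steel cap and barrel at side (251,244) and top (356,244), with black handles on both neighbours. The cross is at top px ≈(210,260). Next I measure.

```bash
python3 - <<'E'
from h import *
a=cam("side");b=cam("top")
p=b["pixels"].astype(int)
# shelf
roi=np.zeros(p.shape[:2],bool);roi[215:280,285:460]=1
r,g,bl=p[...,0],p[...,1],p[...,2]
m=(roi&(g>85)&(bl>r-4)).astype(np.uint8)
m=cv2.morphologyEx(m,cv2.MORPH_CLOSE,np.ones((9,9)))
n,l,st,c=cv2.connectedComponentsWithStats(m);k=1+np.argmax(st[1:,4]);
cn=max(cv2.findContours((l==k).astype(np.uint8),0,1)[0],key=cv2.contourArea)
W=onz(b,cn.reshape(-1,2),0.14)[:,:2]
rc=cv2.minAreaRect(W.astype(np.float32));bp=cv2.boxPoints(rc);print("shelf",rc,bp)
# cross
g8=p.mean(2)
def cen(x0,y0,h):
    w=g8[y0-h:y0+h+1,x0-h:x0+h+1];w=np.clip(w-np.percentile(w,60),0,None)
    Y,X=np.mgrid[y0-h:y0+h+1,x0-h:x0+h+1];return (X*w).sum()/w.sum(),(Y*w).sum()/w.sum()
cr=cen(210,260,9)
hs=[cen(*q) for q in((156,5),)] if 0 else [cen(156,269,5),cen(174,266,5),cen(192,263,5)]
print("cross px",cr,"world",onz(b,[cr]+hs,0.019))
print("tri", end=' ')
o1,v1=ray(a,[(251.1,243.9)]);o2,v2=ray(b,[(356.1,243.7)])
A=np.c_[v1[0],-v2[0]];t=np.linalg.lstsq(A,o2-o1,rcond=None)[0]
print(o1+v1[0]*t[0],o2+v2[0]*t[1])
# side: barrel centreline rows
ps=a["pixels"].astype(int)
for row in range(238,276,3): print(row,[int(x) for x in ps[row,236:268].mean(1)])
E
```

```text
shelf ((0.5014984011650085, -0.2214752435684204), (0.3392984867095947, 0.07479982823133469), 86.38199615478516) [[ 0.45346746 -0.38842627]
 [ 0.5281182  -0.39314646]
 [ 0.5495293  -0.05452421]
 [ 0.4748786  -0.04980403]]
cross px (np.float64(209.69476577711603), np.float64(259.6255869888901)) world [[0.47699067 0.13145753 0.019     ]
 [0.45179909 0.25443131 0.019     ]
 [0.46039104 0.21365736 0.019     ]
 [0.46882542 0.17251124 0.019     ]]
tri [ 0.50868108 -0.17959885  0.19454428] [ 0.50636162 -0.1792687   0.19425951]
238 [106, 101, 58, 19, 6, 16, 10, 9, 8, 20, 13, 15, 27, 57, 93, 106, 102, 102, 102, 102, 103, 102, 101, 97, 78, 64, 73, 63, 60, 55, 56, 41]
241 [44, 6, 14, 17, 8, 15, 17, 27, 5, 13, 49, 81, 99, 116, 126, 126, 124, 123, 110, 105, 99, 107, 100, 104, 97, 61, 18, 38, 30, 24, 29, 31]
244 [46, 38, 19, 10, 22, 20, 14, 11, 27, 92, 101, 110, 107, 114, 124, 134, 138, 135, 126, 123, 115, 105, 102, 104, 99, 102, 104, 105, 114, 133, 135, 144]
247 [40, 45, 46, 45, 77, 84, 89, 90, 85, 59, 57, 71, 82, 89, 94, 99, 94, 80, 83, 70, 81, 100, 100, 100, 101, 102, 104, 126, 134, 131, 132, 12
[... 574 characters left out ...]
0, 105, 87, 93, 96, 120]
262 [97, 99, 101, 102, 103, 101, 99, 99, 101, 79, 48, 46, 43, 40, 41, 39, 45, 41, 39, 43, 61, 54, 56, 58, 61, 62, 63, 68, 62, 52, 93, 102]
265 [97, 99, 100, 101, 104, 101, 99, 100, 106, 75, 45, 43, 45, 45, 51, 48, 48, 37, 20, 25, 30, 41, 45, 49, 53, 57, 48, 43, 28, 23, 50, 95]
268 [82, 83, 69, 74, 56, 38, 45, 47, 47, 50, 47, 38, 38, 47, 42, 52, 52, 26, 19, 19, 11, 26, 19, 22, 22, 16, 18, 22, 21, 20, 38, 95]
271 [39, 47, 50, 47, 44, 43, 45, 51, 60, 48, 52, 76, 90, 80, 96, 111, 106, 65, 23, 19, 27, 22, 10, 15, 10, 21, 14, 13, 20, 20, 42, 97]
274 [49, 52, 54, 61, 66, 64, 76, 89, 92, 91, 89, 93, 90, 89, 89, 87, 92, 57, 26, 23, 25, 7, 21, 24, 13, 19, 8, 6, 19, 25, 40, 96]
```

```bash
cat >> h.py <<'E'
def Rt(yaw_y):  # tool down, tool y at world angle yaw_y (deg)
    a=np.radians(yaw_y);y=np.array([np.cos(a),np.sin(a),0]);z=np.array([0,0,-1.]);return np.c_[np.cross(y,z),y,z]
def go(p,yaw=-3.6):
    s=ctrl.get_state();R0=R.from_rotvec(s["tool_rot"]).as_matrix()
    print("units",np.round(R0.T@(np.array(p)-s["position"])/.3,4),np.round(np.degrees(R.from_matrix(R0.T@Rt(yaw)).as_rotvec())/60,4))
E
python3 -c "
from h import *
go([.36,-.40,.36]);go([.508,-.18,.34])"
```

```text
units [ 0.6169 -0.4819 -0.4591] [-6.0000e-04 -3.0000e-04 -1.0754e+00]
units [ 1.348  -0.9785 -0.3922] [-6.0000e-04 -3.0000e-04 -1.0754e+00]
```

Call:
{"fn": "jog_arm", "kwargs": {
  "moves": [0,0,-0.2,0,0,0,1,0,0,-0.4,0,0,0,1,0.15,-0.12,-0.46,0,0,-0.17,1,0.3,-0.24,-0.46,0,0,-0.34,1,0.45,-0.35,-0.46,0,0,-0.5,1,0.617,-0.482,-0.46,0,0,-0.67,1,0.617,-0.482,-0.46,0,0,-0.84,1,0.617,-0.482,-0.46,0,0,-1,1],
  "newtons": 25
}}

```text
time: 1.3
position: [0.3607, -0.399, 0.3609]
tool_rot: [2.364, 2.067, -0.001]
ft_force: [-0.8, -0.6, -0.3]
grip_width: 0.996
grip_force: 0.0
```

```bash
python3 -c "
from h import *
go([.508,-.18,.32])"
```

```text
units [0.7892 0.3891 0.1359] [ 0.0002  0.0009 -0.0678]
```

Call:
{"fn": "jog_arm", "kwargs": {
  "moves": [0.15,0.08,0,0,0,-0.068,1,0.3,0.15,0,0,0,-0.068,1,0.45,0.22,0.05,0,0,-0.068,1,0.6,0.3,0.1,0,0,-0.068,1,0.75,0.37,0.13,0,0,-0.068,1,0.789,0.389,0.136,0,0,-0.068,1,0.789,0.389,0.136,0,0,-0.068,1,0.789,0.389,0.136,0,0,-0.068,1]
}}

```text
time: 2.3
position: [0.5083, -0.1843, 0.32]
tool_rot: [2.301, 2.138, -0.001]
ft_force: [-0.0, -0.6, 0.7]
grip_width: 1.003
grip_force: 0.0
```

```bash
python3 -c "
from h import *
go([.508,-.18,.154])
a=cam('side');save('s2.png',a['pixels'],(150,100,350,320),2.6)
print(proj(a,[[.508,-.18,.2],[.508,-.18,.14]]))"
```

```text
units [ 0.0149 -0.0021  0.5532] [-0.0001  0.0011 -0.0102]
[[250.69750829 241.54770481]
 [251.57000219 268.61006646]]
```

View pics/s2.png

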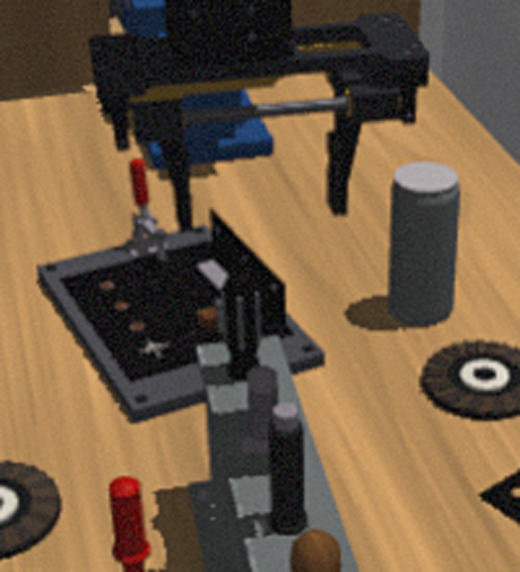

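The open gripper hangs above the punch with its long body along x, clear of the neighbours. The punch is at crop (262,400), which is image (251,254) and matches the projected estimate. Now I descend.

Call:
{"fn": "jog_arm", "kwargs": {
  "moves": [0.015,-0.002,0.1,0,0,-0.01,1,0.015,-0.002,0.2,0,0,-0.01,1,0.015,-0.002,0.3,0,0,-0.01,1,0.015,-0.002,0.4,0,0,-0.01,1,0.015,-0.002,0.48,0,0,-0.01,1,0.015,-0.002,0.53,0,0,-0.01,1,0.015,-0.002,0.553,0,0,-0.01,1,0.015,-0.002,0.553,0,0,-0.01,1]
}}

```text
time: 3.35
position: [0.5088, -0.1781, 0.1541]
tool_rot: [2.288, 2.153, 0.0]
ft_force: [-0.7, -0.6, -0.2]
grip_width: 0.999
grip_force: 0.0
```

Call:
{"fn": "jog_arm", "kwargs": {
  "moves": [0,0,0,0,0,0,0.2,0,0,0,0,0,0,-0.2,0,0,0,0,0,0,-0.5,0,0,0,0,0,0,-1,0,0,0,0,0,0,-1,0,0,0,0,0,0,-1,0,0,0,0,0,0,-1,0,0,0,0,0,0,-1],
  "newtons": 25
}}

```text
time: 4.35
position: [0.5082, -0.1777, 0.1538]
tool_rot: [-2.287, -2.153, 0.001]
ft_force: [-3.0, 0.8, 1.3]
grip_width: 0.225
grip_force: 25.0
```

Call:
{"fn": "jog_arm", "kwargs": {
  "moves": [0,0,0,0,0,0,-1,0,0,-0.05,0,0,0,-1,0,0,-0.12,0,0,0,-1,0,0,-0.2,0,0,0,-1,0,0,-0.3,0,0,0,-1,0,0,-0.4,0,0,0,-1,0,0,-0.47,0,0,0,-1,0,0,-0.47,0,0,0,-1],
  "newtons": 45
}}

```text
time: 5.35
position: [0.5101, -0.1778, 0.2971]
tool_rot: [2.284, 2.151, 0.003]
ft_force: [-0.6, 0.9, -2.6]
grip_width: 0.215
grip_force: 45.0
```

```bash
python3 -c "
from h import *
a=cam('side');save('s3.png',a['pixels'],(170,120,330,280),3.5)
go([.477,.131,.25])
print(ctrl.get_state()['position'])"
```

```text
units [ 1.0207 -0.1692  0.1507] [0.0017 0.0005 0.0028]
[ 0.50923762 -0.17766191  0.2954639 ]
```

View pics/s3.png

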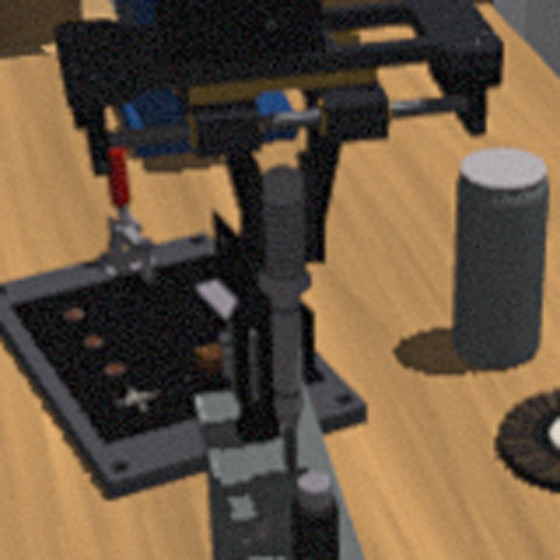

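The punch hangs straight and upright in the fingers at crop (285,300), with its point near (292,470) and clear of the shelf. I'll go round the neighbour on the robot side, then across to the panel.

Call:
{"fn": "jog_arm", "kwargs": {
  "moves": [0,-0.1,0,0,0,0,-1,0,-0.2,0,0,0,0,-1,0.17,-0.2,0,0,0,0,-1,0.35,-0.2,0,0,0,0,-1,0.53,-0.2,0,0,0,0,-1,0.7,-0.18,0,0,0,0,-1,0.85,-0.17,0,0,0,0,-1,0.9,-0.17,0,0,0,0,-1]
}}

```text
time: 6.4
position: [0.4732, 0.0984, 0.2939]
tool_rot: [-2.28, -2.159, 0.0]
ft_force: [0.5, -0.9, -1.7]
grip_width: 0.221
grip_force: 45.0
```

```bash
python3 -c "
from h import *
go([.477,.131,.20])"
```

```text
units [0.1088 0.0071 0.313 ] [-0.0013 -0.0009  0.0078]
```

Call:
{"fn": "jog_arm", "kwargs": {
  "moves": [0.109,0.007,0,0,0,0,-1,0.109,0.007,0.1,0,0,0,-1,0.109,0.007,0.2,0,0,0,-1,0.109,0.007,0.3,0,0,0,-1,0.109,0.007,0.38,0,0,0,-1,0.109,0.007,0.42,0,0,0,-1,0.109,0.007,0.43,0,0,0,-1,0.109,0.007,0.43,0,0,0,-1]
}}

```text
time: 7.4
position: [0.4785, 0.1273, 0.1663]
tool_rot: [2.287, 2.153, 0.001]
ft_force: [-0.2, -0.2, -2.3]
grip_width: 0.217
grip_force: 45.0
```

```bash
python3 -c "
from h import *
s=ctrl.get_state();p=s['position'];print(p)
a=cam('side');b=cam('top')
A=[p[0],p[1],p[2]-.1258];C=[.477,.1315,.019]
print('side',proj(a,[A,C]),'top',proj(b,[A,C]))
u=proj(a,[C])[0].astype(int);v=proj(b,[C])[0].astype(int)
c=np.zeros((560,800,3),np.uint8)
c[:560,:400]=cv2.resize(a['pixels'][u[1]-50:u[1]+20,u[0]-25:u[0]+25],None,fx=8,fy=8,interpolation=cv2.INTER_CUBIC)
c[:400,400:]=cv2.resize(b['pixels'][v[1]-25:v[1]+25,v[0]-25:v[0]+25],None,fx=8,fy=8,interpolation=cv2.INTER_CUBIC)
print('orig',u-[25,50],v-25)
save('s4.png',c)"
```

```text
[0.4785379  0.12732083 0.16630845]
side [[209.24217277 226.62297631]
 [208.92697904 233.19706629]] top [[210.56173162 258.41660796]
 [209.67667545 259.62107128]]
orig [183 183] [184 234]
```

View pics/s4.png

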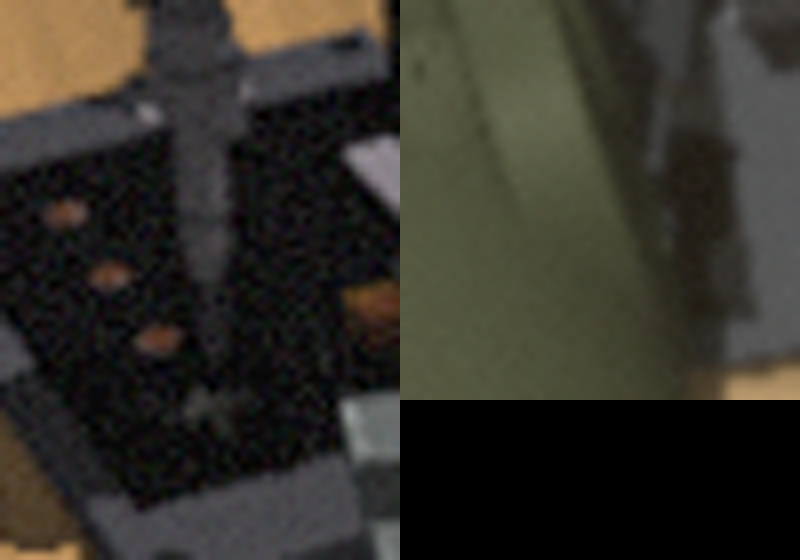

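The side crop shows the nose above the panel, its point near (214,350) crop = image (209.7,226.7). The cross is at (210,405) = (209.3,233.6), and the top view is blocked by the arm. I'll measure the punch's axis and point more exactly by averaging frames.

```bash
python3 -c "
from h import *
L=[cam('side') for _ in range(16)];a=L[0];m=np.mean([l['pixels'].astype(float) for l in L],0)
np.save('m1.npy',m)
p=ctrl.get_state()['position']
z=np.array([.20,.15,.135,.12,.1,.085,.07,.055,p[2]-.1258])
for y in(p[1],p[1]-.002):print(np.c_[z,proj(a,np.c_[np.full(9,p[0]),np.full(9,y),z])].round(2).tolist())
g=m.mean(2)
for r in range(180,232,3): print(r,g[r,196:222].round().astype(int).tolist())
c=np.clip(m[170:240,180:240]*3,0,255).astype(np.uint8)
save('s5.png',c,s=8)"
```

```text
[[0.2, 204.22, 167.06], [0.15, 205.78, 186.64], [0.14, 206.24, 192.35], [0.12, 206.69, 197.99], [0.1, 207.3, 205.39], [0.08, 207.74, 210.85], [0.07, 208.19, 216.24], [0.06, 208.63, 221.56], [0.04, 209.06, 226.82]]
[[0.2, 204.36, 167.45], [0.15, 205.92, 187.05], [0.14, 206.38, 192.77], [0.12, 206.84, 198.41], [0.1, 207.44, 205.81], [0.08, 207.89, 211.28], [0.07, 208.33, 216.68], [0.06, 208.77, 222.0], [0.04, 209.21, 227.27]]
180 [124, 102, 48, 15, 19, 27, 39, 45, 46, 47, 46, 43, 45, 43, 35, 19, 12, 23, 80, 124, 134, 130, 129, 128, 130, 128]
183 [123, 119, 90, 52, 48, 41, 39, 46, 45, 48, 47, 47, 45, 43, 56, 111, 136, 134, 138, 140, 136, 132, 129, 128, 129, 130]
186 [124, 123, 124, 124, 108, 75, 55, 54, 55, 53, 56, 55, 56, 55, 52, 63, 118, 138, 139, 140, 140, 136, 134, 132, 130, 131]
189 [126, 125, 125, 125, 101, 58, 48, 55, 56, 58, 58, 58, 55, 58, 65, 68, 69, 83, 106, 108, 99, 95, 82, 74, 72, 72]
192 [130, 125, 99, 69, 57, 57, 58, 50, 45, 45, 44, 44, 43, 45, 54, 54, 54, 69, 73, 72, 73, 73, 73, 74, 74, 74]
195 [32, 33, 42, 51, 56, 60, 55, 51, 55, 58, 60, 58, 59, 55, 57, 59, 65, 85, 72, 
[... 634 characters left out ...]
72, 51, 24, 19, 17, 16, 18, 18, 20, 19, 20, 19]
216 [54, 52, 44, 26, 17, 18, 19, 17, 17, 18, 34, 54, 58, 56, 47, 28, 15, 18, 19, 19, 19, 18, 20, 21, 18, 21]
219 [38, 32, 25, 18, 18, 19, 17, 17, 17, 18, 18, 24, 32, 36, 27, 20, 18, 15, 20, 19, 18, 17, 21, 22, 19, 20]
222 [16, 20, 22, 18, 18, 16, 14, 18, 15, 15, 18, 25, 31, 36, 31, 21, 17, 20, 16, 19, 19, 15, 17, 17, 20, 18]
225 [22, 16, 16, 27, 66, 75, 63, 62, 58, 40, 19, 18, 30, 35, 32, 19, 15, 13, 12, 16, 15, 16, 19, 17, 16, 21]
228 [12, 15, 15, 15, 8, 14, 14, 16, 11, 13, 13, 12, 12, 21, 18, 15, 15, 16, 13, 14, 14, 18, 17, 17, 18, 16]
231 [15, 14, 15, 16, 18, 21, 16, 19, 16, 13, 18, 32, 26, 17, 15, 16, 12, 14, 18, 18, 14, 16, 19, 19, 19, 20]
```

View pics/s5.png

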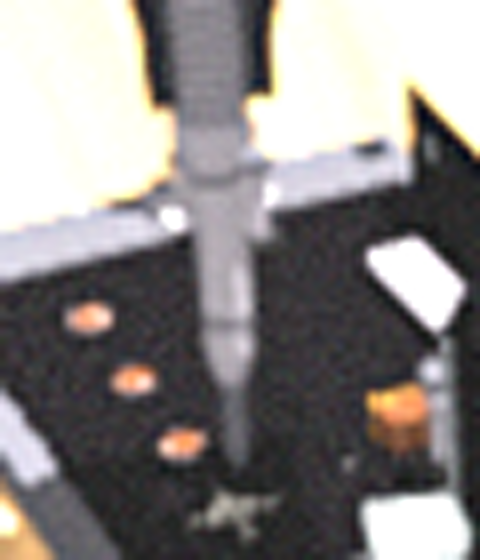

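Averaged, the punch is upright. The point is at image ≈(209.1,227.9) and the cross at ≈(208.7,233.0), which agree with the projections and put the point ~2 mm to −y of the TCP. I'll aim the TCP at (0.4768, 0.1333) and come down to just above the sheet.

```bash
python3 -c "
from h import *
print(ctrl.get_state()['position']);go([.4768,.1333,.150])"
```

```text
[0.47808257 0.12740512 0.16577305]
units [ 0.0194 -0.0054  0.0526] [-0.0001  0.0001  0.0026]
```

Call:
{"fn": "jog_arm", "kwargs": {
  "moves": [0.0194,-0.0054,0,0,0,0,-1,0.0194,-0.0054,0,0,0,0,-1,0.0194,-0.0054,0.02,0,0,0,-1,0.0194,-0.0054,0.04,0,0,0,-1,0.0194,-0.0054,0.0526,0,0,0,-1,0.0194,-0.0054,0.0526,0,0,0,-1,0.0194,-0.0054,0.0526,0,0,0,-1,0.0194,-0.0054,0.0526,0,0,0,-1]
}}

```text
time: 9.3
position: [0.477, 0.1333, 0.1502]
tool_rot: [2.287, 2.153, 0.0]
ft_force: [-0.1, 0.3, -2.2]
grip_width: 0.221
grip_force: 45.0
```

```bash
python3 -c "
from h import *
L=[cam('side') for _ in range(16)];a=L[0];m=np.mean([l['pixels'].astype(float) for l in L],0)
p=ctrl.get_state()['position'];print(p,ctrl.get_state()['ft_force'])
print(proj(a,[[p[0],p[1]-.002,p[2]-.1258],[.477,.1315,.019]]))
g=m.mean(2)
for r in range(221,240,1): print(r,g[r,198:222].round().astype(int).tolist())
c=np.clip(m[190:250,180:240]*3,0,255).astype(np.uint8)
save('s6.png',c,s=9)"
```

```text
[0.47685908 0.13332015 0.15003824] [ 0.29320368 -0.39235917 -1.55195779]
[[208.7313137  231.45688992]
 [208.92697904 233.19706629]]
221 [20, 17, 18, 19, 16, 16, 19, 19, 40, 54, 60, 53, 33, 18, 20, 18, 18, 18, 18, 19, 18, 18, 15, 21]
222 [17, 16, 18, 17, 22, 19, 15, 18, 26, 41, 48, 41, 27, 18, 21, 18, 18, 19, 14, 15, 19, 18, 19, 18]
223 [19, 20, 17, 34, 33, 26, 25, 19, 18, 31, 34, 32, 19, 11, 15, 16, 15, 17, 14, 13, 17, 22, 19, 19]
224 [20, 18, 34, 51, 53, 52, 56, 39, 16, 30, 33, 34, 21, 14, 13, 15, 13, 15, 12, 15, 15, 18, 18, 19]
225 [14, 26, 67, 67, 48, 48, 52, 37, 15, 29, 33, 33, 23, 16, 15, 12, 14, 13, 14, 14, 15, 17, 18, 17]
226 [13, 19, 58, 55, 33, 27, 25, 20, 14, 27, 35, 35, 22, 14, 14, 13, 18, 12, 14, 15, 18, 18, 17, 17]
227 [14, 10, 23, 22, 17, 17, 13, 12, 12, 28, 35, 38, 23, 12, 15, 14, 16, 12, 14, 15, 15, 17, 18, 17]
228 [13, 14, 14, 12, 12, 13, 11, 14, 11, 25, 35, 36, 25, 15, 12, 15, 15, 13, 17, 14, 14, 18, 19, 16]
229 [14, 14, 19, 18, 15, 17, 18, 15, 13, 23, 33, 36, 25, 14, 13, 13, 16, 16, 14, 13, 15, 16, 19, 15]
230 [14, 15, 17, 18, 19, 18, 15, 13, 17, 25, 32, 34, 24, 11
[... 250 characters left out ...]
2, 14, 14, 15, 14, 16, 15, 15, 43, 58, 51, 45, 46, 45, 26, 31, 21, 14, 15, 15, 14, 14, 19, 18]
234 [17, 15, 13, 14, 14, 20, 31, 33, 54, 51, 41, 43, 39, 25, 16, 15, 12, 15, 15, 13, 16, 12, 15, 19]
235 [16, 15, 15, 13, 17, 23, 32, 29, 38, 37, 21, 29, 40, 27, 12, 12, 14, 14, 13, 16, 16, 17, 16, 18]
236 [15, 14, 13, 17, 17, 20, 20, 16, 12, 15, 13, 16, 38, 35, 19, 15, 12, 14, 14, 13, 15, 13, 17, 19]
237 [14, 14, 15, 14, 16, 15, 15, 12, 13, 13, 14, 14, 27, 26, 15, 15, 16, 13, 15, 15, 14, 14, 15, 17]
238 [13, 15, 13, 15, 15, 14, 13, 15, 15, 16, 14, 14, 13, 16, 12, 13, 12, 16, 11, 14, 15, 13, 13, 16]
239 [15, 13, 13, 13, 14, 14, 14, 14, 14, 13, 13, 14, 16, 14, 14, 13, 13, 12, 14, 15, 13, 11, 11, 14]
```

View pics/s6.png

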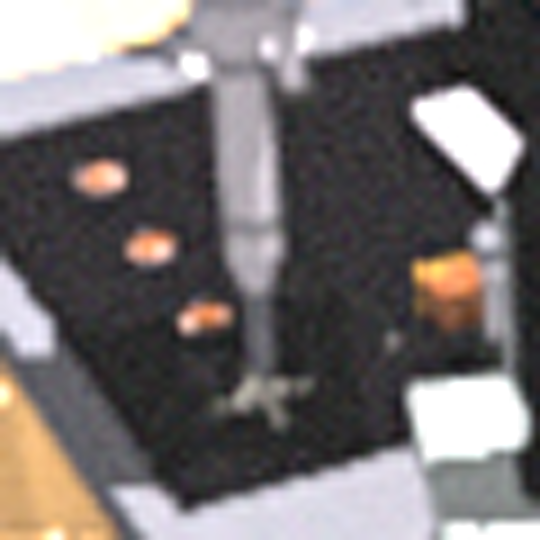

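The point now sits just above the middle of the cross: nose at image (208.5,231.5), cross at (208.8,233.1). Pressing.

Call:
{"fn": "jog_arm", "kwargs": {
  "moves": [0,0,0.01,0,0,0,-1,0,0,0.018,0,0,0,-1,0,0,0.026,0,0,0,-1,0,0,0.034,0,0,0,-1,0,0,0.042,0,0,0,-1,0,0,0.048,0,0,0,-1,0,0,0.048,0,0,0,-1,0,0,0.048,0,0,0,-1]
}}

```text
time: 11.1
position: [0.4773, 0.1335, 0.1365]
tool_rot: [2.287, 2.153, 0.001]
ft_force: [-2.0, -0.9, 7.4]
grip_width: 0.219
grip_force: 45.0
```

Call:
{"fn": "jog_arm", "kwargs": {
  "moves": [0,0,0.004,0,0,0,-1,0,0,0.008,0,0,0,-1,0,0,0.008,0,0,0,-1,0,0,0.008,0,0,0,-1,0,0,0.008,0,0,0,-1,0,0,0.008,0,0,0,-1,0,0,0.008,0,0,0,-1,0,0,0.008,0,0,0,-1]
}}

```text
time: 12.1
position: [0.4773, 0.1335, 0.1343]
tool_rot: [2.287, 2.153, 0.001]
ft_force: [-2.8, -0.5, 8.3]
grip_width: 0.22
grip_force: 45.0
```

Call:
{"fn": "jog_arm", "kwargs": {
  "moves": [0,0,0.003,0,0,0,-1,0,0,0.006,0,0,0,-1,0,0,0.008,0,0,0,-1,0,0,0.008,0,0,0,-1,0,0,0.008,0,0,0,-1,0,0,0.008,0,0,0,-1,0,0,0.008,0,0,0,-1,0,0,0.008,0,0,0,-1]
}}

```text
time: 13.1
position: [0.4776, 0.1337, 0.1325]
tool_rot: [2.286, 2.153, 0.001]
ft_force: [-2.0, -1.1, 11.9]
grip_width: 0.22
grip_force: 45.0
```

```bash
python3 -c "
from h import *
for i in range(6): cam('side');s=ctrl.get_state();print(s['ft_force'],s['position'][2])"
```

```text
[-2.46583471  0.09803804 12.3217561 ] 0.1325146844282081
[-3.10521071 -0.54343596 13.40729528] 0.1324882944863567
[-3.04685623 -0.92736419 12.40192678] 0.13248192887251214
[-2.50789961 -0.91303971 13.16322695] 0.13249744776644493
[-2.95270539 -1.26792424 11.42278276] 0.13253203829407384
[-2.75351165 -0.14393367 12.71187701] 0.13250722271049778
```

The force on the punch is ~14.5 N (reading plus its weight), above the ~12 N end stop, so it has clicked. I lift straight off.

Call:
{"fn": "jog_arm", "kwargs": {
  "moves": [0,0,-0.03,0,0,0,-1,0,0,-0.08,0,0,0,-1,0,0,-0.16,0,0,0,-1,0,0,-0.26,0,0,0,-1,0,0,-0.36,0,0,0,-1,0,0,-0.46,0,0,0,-1,0,0,-0.55,0,0,0,-1,0,0,-0.55,0,0,0,-1]
}}

```text
time: 14.4
position: [0.4778, 0.1337, 0.2973]
tool_rot: [2.285, 2.152, 0.004]
ft_force: [-0.3, 0.3, -2.2]
grip_width: 0.22
grip_force: 45.0
```

```bash
python3 -c "
from h import *
print(ctrl.get_state()['position']);go([.45,-.16,.30]);go([.5085,-.1779,.30])"
```

```text
[0.47782294 0.13374015 0.29728599]
units [-0.9829 -0.0338 -0.0096] [ 0.0034 -0.0004  0.0027]
units [-1.0308  0.1644 -0.0089] [ 0.0034 -0.0004  0.0027]
```

Call:
{"fn": "jog_arm", "kwargs": {
  "moves": [-0.12,-0.034,0,0,0,0,-1,-0.28,-0.034,-0.01,0,0,0,-1,-0.44,-0.034,-0.01,0,0,0,-1,-0.6,-0.034,-0.01,0,0,0,-1,-0.76,-0.034,-0.01,0,0,0,-1,-0.9,-0.034,-0.01,0,0,0,-1,-0.98,-0.034,-0.01,0.003,0,0.003,-1,-0.98,-0.034,-0.01,0.003,0,0.003,-1]
}}

```text
time: 15.4
position: [0.4484, -0.1607, 0.2975]
tool_rot: [-2.29, -2.144, 0.004]
ft_force: [-0.3, 0.9, -1.7]
grip_width: 0.219
grip_force: 45.0
```

```bash
python3 -c "
from h import *
print(ctrl.get_state()['position']);go([.5085,-.1778,.30])"
```

```text
[ 0.44840202 -0.1606544   0.29749894]
units [-0.0438  0.2036 -0.0094] [-0.0049 -0.0013 -0.0031]
```

Call:
{"fn": "jog_arm", "kwargs": {
  "moves": [-0.044,0.03,0,0,0,0,-1,-0.044,0.09,-0.01,-0.005,-0.001,-0.003,-1,-0.044,0.15,-0.01,-0.005,-0.001,-0.003,-1,-0.044,0.19,-0.01,-0.005,-0.001,-0.003,-1,-0.044,0.204,-0.01,-0.005,-0.001,-0.003,-1,-0.044,0.204,-0.01,-0.005,-0.001,-0.003,-1,-0.044,0.204,-0.01,-0.005,-0.001,-0.003,-1,-0.044,0.204,-0.01,-0.005,-0.001,-0.003,-1]
}}

```text
time: 16.4
position: [0.5089, -0.1767, 0.3018]
tool_rot: [2.286, 2.151, 0.001]
ft_force: [-0.6, -0.1, -2.7]
grip_width: 0.221
grip_force: 45.0
```

```bash
python3 -c "
from h import *
cam('side');print(ctrl.get_state()['position']);go([.5083,-.1778,.156])"
```

```text
[ 0.50898128 -0.1767169   0.30187128]
units [-0.003  -0.0031  0.4862] [0.0021 0.0015 0.0022]
```

Call:
{"fn": "jog_arm", "kwargs": {
  "moves": [-0.004,-0.003,0.03,0.002,0.001,0.002,-1,-0.004,-0.003,0.1,0.002,0.001,0.002,-1,-0.004,-0.003,0.18,0.002,0.001,0.002,-1,-0.004,-0.003,0.26,0.002,0.001,0.002,-1,-0.004,-0.003,0.34,0.002,0.001,0.002,-1,-0.004,-0.003,0.42,0.002,0.001,0.002,-1,-0.004,-0.003,0.47,0.002,0.001,0.002,-1,-0.004,-0.003,0.484,0.002,0.001,0.002,-1]
}}

```text
time: 17.45
position: [0.5079, -0.1779, 0.1554]
tool_rot: [-2.288, -2.15, 0.001]
ft_force: [-0.4, 0.4, -2.1]
grip_width: 0.221
grip_force: 45.0
```

```bash
python3 -c "
from h import *
L=[cam('side') for _ in range(6)];m=np.mean([l['pixels'].astype(float) for l in L],0)
s=ctrl.get_state();print(s['position'],s['ft_force']);go([.5082,-.1777,.1535])
save('s7.png',np.clip(m[210:330,200:320]*2.5,0,255).astype(np.uint8),s=5)"
```

```text
[ 0.50921853 -0.17812183  0.15740353] [-0.35382205  0.13491999 -2.17107547]
units [ 0.0012 -0.0035  0.013 ] [0.0015 0.0007 0.0006]
```

View pics/s7.png

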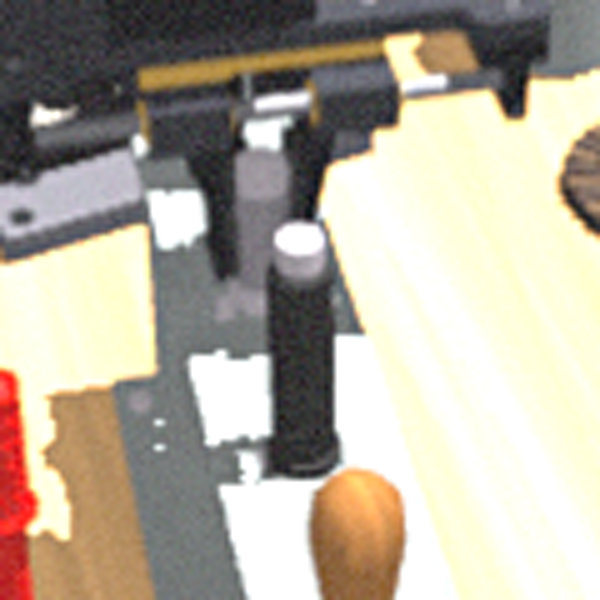

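The punch is down in its slot at crop (262,230), upright, with no side force. Lowering it onto the shelf.

Call:
{"fn": "jog_arm", "kwargs": {
  "moves": [0,-0.003,0.004,0,0,0,-1,0,-0.003,0.008,0,0,0,-1,0,-0.003,0.011,0,0,0,-1,0,-0.003,0.013,0,0,0,-1,0,-0.003,0.013,0,0,0,-1,0,-0.003,0.013,0,0,0,-1,0,-0.003,0.013,0,0,0,-1,0,-0.003,0.013,0,0,0,-1]
}}

```text
time: 18.75
position: [0.5077, -0.1779, 0.1537]
tool_rot: [2.289, 2.151, -0.001]
ft_force: [-3.9, 0.5, 5.6]
grip_width: 0.221
grip_force: 45.0
```

It's seated on the shelf. Now I release it.

Call:
{"fn": "jog_arm", "kwargs": {
  "moves": [0,0,0,0,0,0,-0.5,0,0,0,0,0,0,-0.4,0,0,0,0,0,0,-0.2,0,0,0,0,0,0,0.2,0,0,0,0,0,0,0.6,0,0,0,0,0,0,1,0,0,0,0,0,0,1,0,0,0,0,0,0,1],
  "newtons": 10
}}

```text
time: 19.75
position: [0.5077, -0.1779, 0.1526]
tool_rot: [2.289, 2.151, -0.0]
ft_force: [-0.2, -0.8, 1.0]
grip_width: 0.883
grip_force: 0.0
```

Call:
{"fn": "jog_arm", "kwargs": {
  "moves": [0,0,-0.03,0,0,0,1,0,0,-0.1,0,0,0,1,0,0,-0.2,0,0,0,1,0,0,-0.3,0,0,0,1,0,0,-0.4,0,0,0,1,0,0,-0.5,0,0,0,1,0,0,-0.55,0,0,0,1,0,0,-0.55,0,0,0,1]
}}

```text
time: 20.75
position: [0.5082, -0.1779, 0.3185]
tool_rot: [2.288, 2.15, 0.001]
ft_force: [-0.4, -0.1, -0.7]
grip_width: 0.995
grip_force: 0.0
```

```bash
python3 -c "
from h import *
L=[cam('side') for _ in range(6)];m=np.mean([l['pixels'].astype(float) for l in L],0)
save('s8.png',np.clip(m[180:330,180:330]*1.8,0,255).astype(np.uint8),s=4)"
```

```text
(no output)
```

View pics/s8.png

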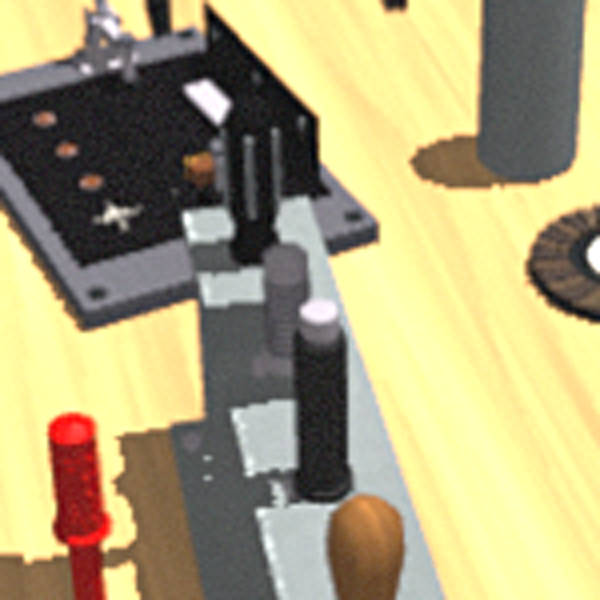

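The punch hangs upright in its slot, cap at crop (286,255) = image (251,243.5), the same as at the start. The neighbours, panel and can are undisturbed and the gripper is clear.

```bash
python3 -c "
from bench import ctrl
print(ctrl.close_job())"
```

```text
the job is handed in; nothing more can be done
None
```

The scribed position was centre-punched (pressed to ~14.5 N, past the ~12 N end stop), the punch is back hanging upright in its own slot with nothing else visibly disturbed, and the job is handed in; no verdict came back.

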